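Index the club-head turntable to the next hole

ROBOT

A 7-joint arm with a two-finger parallel gripper is mounted at the origin on the work surface. World frame = base frame: x ahead of the robot, y to its left, z up, the work surface at z = 0. Lengths are in m, angles in rad, forces in N, time in s.
With the tool pointing down it reaches from about 0.4 to 0.85 m from the base axis. Payload 6.9 kg.
Tool frame: the origin (TCP) lies at the very end of the fingers, on their centre line; the grasp point (between the pads) lies 19 mm behind it (ctrl.tcp_to_grasp is the distance from the TCP to the grasp point, in m); z points along the fingers, y is the direction in which the jaws open and shut (so a half turn about z gives the same grasp; the last joint's range is limited). The gripper opens to 85 mm and grips with 20 to 120 N. Pads are 22 mm wide; open, the fingers measure 114 mm over their backs; the gripper's body (76 mm by 85 mm) begins 54 mm behind the grasp point. The pads swing forward as they close: fully open they stand 13 mm farther back than shut.
Start: joints at [-1, 0.507, -0.238, 1.5, 0.126, 1.149, -0.155], TCP at [0.28, 0.559, 0.231] pointing down, gripper open.
Joint ranges: [-3.08, 3.08], [-0.24, 2.05], [-1.43, 1.35], [0, 2.5], [-1.52, 4.66], [0.17, 1.96], [-2.89, 2.89]. Speed limits (rad/s): [2.39, 2.39, 3.14, 3.14, 3.14, 3.14, 3.14].

INTERFACE

Orientations are given as a rotation vector (axis times angle).
In Python, from workcell import ctrl, eoat, planner, eyes, ticket, telemetry gives the robot as it stands. Calls block until the motion is done:
- ctrl.move_pose(position, orientation): joint-space move of the TCP to a pose.
- ctrl.line_to(position, ori=None, velocity=0.15): straight line of the TCP; ori=None keeps the orientation; velocity is the mean speed in m/s.
- ctrl.move_j(angles): joint-space move.
- eoat.gripper_to(opening, grip_force=None): finger opening in m; grip_force is the grip in N (None keeps the last); returns when the fingers have stopped.
- ctrl.hold(seconds).
- planner.inverse_kinematics(position, orientation): joint angles nearest the present ones, or None.
- eyes.grab_frame(name): name is "side" or "top" or "wrist"; returns the picture (400x640x3 uint8, blue, green, red); there is no depth.
- eyes.camera_info(name): a dict with "fx", "fy", "cx", "cy" (pixels), "R" (3x3) and "t" (3): a world point X has camera coordinates R X + t. Camera axes: x right, y down, z forward; pixel columns grow to the right and rows downward; lengths in m; the calibration is good to about 2 mm. A picture is of the moment at which its call begins: read the wrist's pose just before it. camera_info takes no time and is no camera call; for the wrist camera it gives the pose at the moment of the call.
A pose or a line that the arm cannot do raises ctrl.Unreachable and nothing moves.
- ticket.sign_off(): hands the job in, once; it reports no verdict.
Readings, each from a call of its own:
- telemetry.get_t(): time.
- telemetry.get_joint_positions(): joint angles.
- telemetry.get_joint_velocities(): joint speeds.
- telemetry.get_tau(): joint torques, N m.
- telemetry.get_position(): TCP position.
- telemetry.get_eef_rot(): TCP orientation.
- telemetry.get_wrist_force(): force on the tool from outside, world axes, zero at the start.
- telemetry.get_torque(): the same for the moment, N m.
- telemetry.get_gripper_width(): finger opening in m.
Only numpy, scipy, OpenCV 4.12 (cv2) and the standard library are available. Lean on these libraries where they do the work, as an engineer would, in place of code of your own. Each camera call takes 0.05 s, during which the arm holds its last target.

TASK

Index the club-head turntable by one hole: with the fingertips press the plunger's yellow saddle down until its pin is out of the hole, keep it down while you push it and the table clockwise (seen from above) towards the next hole, then let the plunger spring fully up into that hole and come clear. Do not turn the other way or go on past the next hole. Lift and carry nothing: the iron head stays seated in its nest on the table, and the jar, the driver head and the brush stay where they are.

Things in the scene. Friction and masses are not known exactly. Their poses are not given: they have to be found in the camera images.
- turntable (a joint): Angle of the turntable in rad: an aluminium disc 164 mm across, top 68 mm above the bench, that turns about the vertical line through point pivot. 0 at the start (pin in the first hole); it grows clockwise as seen from above. Holes are 45 degrees (0.785 rad) apart, so the next hole is at 0.785. The pin in a hole locks it with about 0.01 rad of play each way; with the pin out it turns easily (1 to 2 N at the saddle) and stays where it is left.
- plunger (a joint): Depth in m by which the plunger is pressed down: 0 fully up (pin in a hole), 0.013 at its bottom stop. It moves straight down against a spring (about 4 N at the start, 8 N at the bottom). From 0.009 on the pin is clear of the hole. Let go between holes, the round-nosed pin rubs on the ring's underside at about 0.0085; let go within some 0.04 rad of a hole, it snaps up into it and centres the table.
- saddle (a point): Middle of the pressing surface of the plunger's yellow saddle, 98 mm above the bench when up, 125 mm out from the pivot line, moving with table and plunger. Its x axis points out from the pivot, its y axis runs along the turning circle (counter-clockwise), z up. The pad is 42 mm radially; along the circle it is 54 mm between two upright walls 4 mm thick and 14 mm high, against which a finger may push. A black rubber patch marks the middle.
- pivot (a point): Fixed point on the table's turning axis, 98 mm above the bench (level with the saddle when up). Below it is a steel index ring 224 mm across, top 52 mm above the bench, with eight dark holes at 95 mm radius, each with a red tick, on which the disc turns.
- next_stop (a point): Fixed point where the point saddle comes to be when the plunger sits in the next hole: 125 mm from the pivot, 45 degrees clockwise from the start.
- nest (a point): Point on the turntable's axis, 97 mm above the bench, turning with it: where the middle of the iron head is while seated. The nest is a black tray 31 x 85 mm with its rim 82 mm above the bench, its long side square to the saddle's arm.
- iron_center (a point): Middle, 25 mm above the underside, of the loose steel iron (golf club) head of 250 g that stands in the nest: 20 x 74 mm, with a hosel whose top is 140 mm above the bench. It turns with the table.
- jar_center (a point): Middle of a loose jar with a green lid, 54 mm across and 62 mm high, standing on the bench beside the fixture.
- driver_center (a point): Middle of a loose black driver head, 100 mm across and 56 mm high (stub to 70 mm), on the bench beside the fixture.
- brush_center (a point): A point 10 mm up at the middle of a loose brush, 170 mm long, lying on the bench beside the fixture.
There are look-alikes about, which are no part of the job. What is shaped like the part that bears iron_center but brown is not meant.

How it is judged:
By the outcome, as a careful person would: the job done as asked, in the order asked, and still so for the second after the job is handed in, with the robot touching nothing.
It also fails if it takes over 42 s, if anything falls off the work surface, if the arm or the gripper's body presses on something with over 40 N, if the wrist force passes 120 N, or if a joint passes its speed limit or range.

## Working session

There is one attempt and no reset: what is moved stays moved. The work goes in short steps, each a Python script; the robot and the scene stay as the last script left them, time stands still between calls to the robot, and variables do not carry over. Pictures are saved under pics/ and viewed, and the job is handed in when it is done.

```bash
ls; mkdir -p pics; python3 - <<'E'
from workcell import ctrl, eoat, planner, eyes, ticket, telemetry
import cv2
for n in ("top","side","wrist"):
    cv2.imwrite(f"pics/{n}0.png",eyes.grab_frame(n)); i=eyes.camera_info(n); print(n,i)
print(telemetry.get_t(),telemetry.get_position(),telemetry.get_eef_rot(),telemetry.get_wrist_force(),telemetry.get_gripper_width())
E
```

```text
pics
top {'fx': 498.47118259906966, 'fy': 498.47118259906966, 'cx': 317.57452029615973, 'cy': 200.44238865849024, 'R': array([[ 0.02905562, -0.99951705,  0.01101977],
       [-0.9885911 , -0.03036456, -0.14753179],
       [ 0.14779515, -0.00660742, -0.98899592]]), 't': array([-0.02687465,  0.61300472,  1.1763155 ])}
side {'fx': 414.8800113359652, 'fy': 414.8800113359652, 'cx': 315.8289407260562, 'cy': 198.3346371417952, 'R': array([[ 0.73374122, -0.67928795,  0.01384576],
       [-0.39260986, -0.440538  , -0.80733126],
       [ 0.55450998,  0.58693624, -0.58993604]]), 't': array([-0.44902798,  0.30094785,  0.68155702])}
wrist {'fx': 320.40119463869735, 'fy': 320.40119463869735, 'cx': 320.43575715096074, 'cy': 199.68031132352118, 'R': array([[ 0.44774969,  0.89415748, -0.00161589],
       [ 0.86330349, -0.43182749,  0.26121277],
       [ 0.23286757, -0.11835295, -0.9652799 ]]), 't': array([-0.62526075, -0.03435991,  0.37880781])}
0.15 [0.28003319 0.55835996 0.23065284] [-7.23450365e-01 -3.05685471e+00  1.99572603e-03] [-0.46050514 -0.41021698  0.47432754] 0.08524154844537433
```

View pics/top0.png

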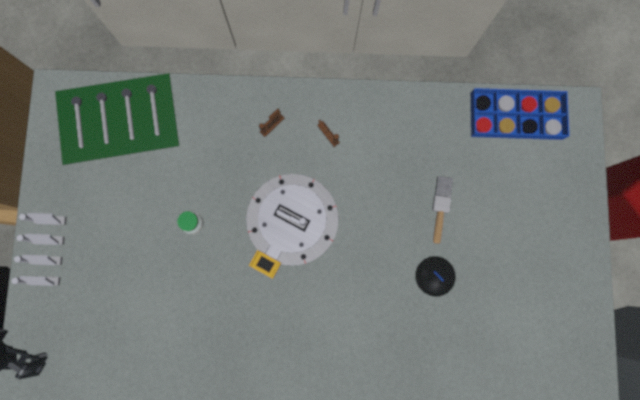

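View pics/side0.png

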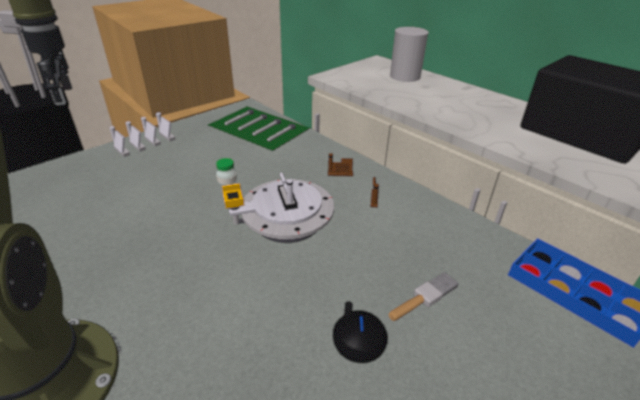

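The top view shows the turntable around (292,220), the yellow saddle at (265,263), the jar at (189,222), the driver head at (435,276) and the brush at (440,210). The two brown heads at (272,122) and (329,132) are look-alikes, while the steel head sits in the nest at (292,217). I'll measure these next.

```bash
cat > h.py <<'E'
import cv2, numpy as np
def ray(i,uv,z):
    R,t=np.array(i["R"]),np.array(i["t"]); c=-R.T@t
    d=R.T@np.array([(uv[0]-i["cx"])/i["fx"],(uv[1]-i["cy"])/i["fy"],1]); return c+d*(z-c[2])/d[2]
def proj(i,X):
    p=np.array(i["R"])@np.array(X)+i["t"]; return np.array([i["fx"]*p[0]/p[2]+i["cx"],i["fy"]*p[1]/p[2]+i["cy"]])
def tri(i1,u1,i2,u2):
    A=[];b=[]
    for i,u in((i1,u1),(i2,u2)):
        R,t=np.array(i["R"]),np.array(i["t"]);k=np.array([(u[0]-i["cx"])/i["fx"],(u[1]-i["cy"])/i["fy"]])
        for a in(0,1): A.append(R[a]-k[a]*R[2]); b.append(k[a]*t[2]-t[a])
    return np.linalg.lstsq(np.array(A),np.array(b),rcond=None)[0]
def big(m):
    n,l,s,c=cv2.connectedComponentsWithStats(m.astype(np.uint8)); k=1+np.argmax(s[1:,4]); return l==k,s[k],c[k]
E
python3 - <<'E'
from workcell import eyes
from h import *
I={}
for n in("top","side"):
    im=cv2.imread(f"pics/{n}0.png"); i=eyes.camera_info(n)
    hsv=cv2.cvtColor(im,cv2.COLOR_BGR2HSV); H,S,V=cv2.split(hsv)
    roi=np.zeros(H.shape,bool)
    if n=="top": roi[160:290,160:350]=1
    else: roi[150:250,200:340]=1
    y,s,c=big((H>18)&(H<32)&(S>150)&(V>120)&roi)
    x0,y0,w,h=s[:4]; rect=np.zeros_like(roi); rect[y0:y0+h,x0:x0+w]=1
    # hole inside yellow: dark patch
    hull=cv2.convexHull(np.argwhere(y)[:,::-1].astype(np.int32)); hm=np.zeros(H.shape,np.uint8); cv2.fillConvexPoly(hm,hull,1)
    p,ps,pc=big((V<90)&(hm>0)); print(n,"yellow",s,c,cv2.minAreaRect(hull),"patch",ps,pc)
    g,gs,gc=big((H>40)&(H<85)&(S>120)&roi); print("green",gs,gc)
    I[n]=(i,pc,gc)
    print("patch@.098",ray(i,pc,.098),"lid@.062",ray(i,gc,.062))
    if n=="top":
        dk=((V<95)&roi).astype(np.uint8); N,l,st,ce=cv2.connectedComponentsWithStats(dk)
        for k in range(1,N):
            if 3<st[k,4]<60: print(ce[k].round(1),st[k,4],ray(i,ce[k],.052)[:2].round(4),ray(i,ce[k],.068)[:2].round(4))
    x0,y0,x1,y1=(165,165,345,290) if n=="top" else (200,145,345,245)
    cv2.imwrite(f"pics/{n}0c.png",cv2.resize(im[y0:y1,x0:x1],None,fx=4.4,fy=4.4,interpolation=2))
print("tri patch",tri(I["top"][0],I["top"][1],I["side"][0],I["side"][1]))
E
```

```text
top yellow [251 252  29  25 249] [264.53012048 264.02008032] ((264.6215515136719, 263.988525390625), (25.46593475341797, 16.187122344970703), 28.300758361816406) patch [258 257  15  14 124] [264.96774194 263.81451613]
green [178 212  19  18 260] [187.25384615 220.62307692]
patch@.098 [0.45476298 0.10840393 0.098     ] lid@.062 [0.55261526 0.3023476  0.062     ]
[281.1 181.5] 15 [0.6567 0.0821] [0.6537 0.081 ]
[310.5 184.3] 14 [0.6521 0.01  ] [0.6491 0.0098]
[257.5 199.7] 14 [0.6099 0.1378] [0.6075 0.136 ]
[288.1 209.9] 30 [0.5872 0.0625] [0.5852 0.0617]
[329.5 207.3] 14 [ 0.5966 -0.038 ] [ 0.5945 -0.0375]
[276.4 215. ] 8 [0.5738 0.0903] [0.572  0.0891]
[285.2 220. ] 6 [0.5623 0.0686] [0.5606 0.0677]
[304.5 225.6] 21 [0.5502 0.0214] [0.5486 0.0211]
[254.1 229.5] 15 [0.5369 0.1425] [0.5355 0.1406]
[326.5 237.3] 14 [ 0.5234 -0.0326] [ 0.5222 -0.0322]
[302.9 256.4] 11 [0.476  0.0227] [0.4754 0.0224]
side yellow [223 184  20  24 335] [232.41492537 195.45074627] ((232.5, 195.49998474121094), (22.749473571777344, 18.04268455505371), 78.69007110595703) patch [228 193  10   5  45] [232.57777778 195.04444444]
green [217 159  16  11 155] [224.47741935 163.92903226]
patch@.098 [0.45694706 0.11329517 0.098     ] lid@.062 [0.54634438 0.29348049 0.062     ]
tri patch [0.45441845 0.10818874 0.10198426]
```

View pics/top0c.png

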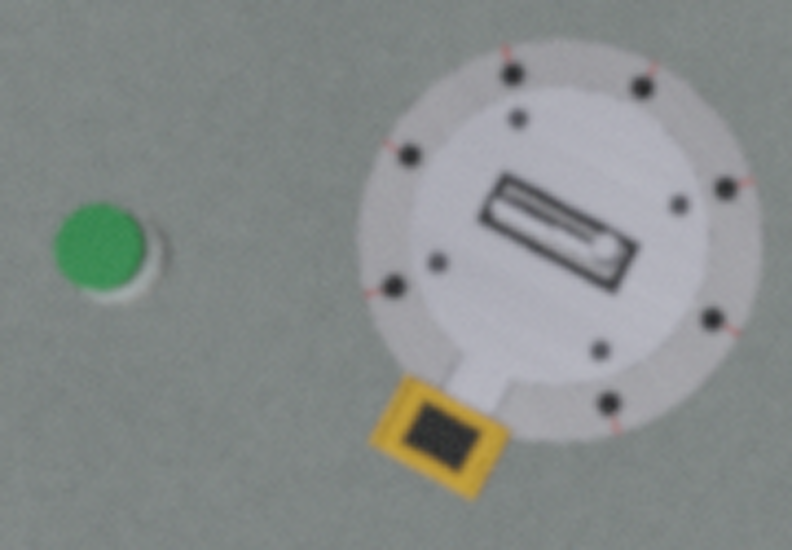

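View pics/side0c.png

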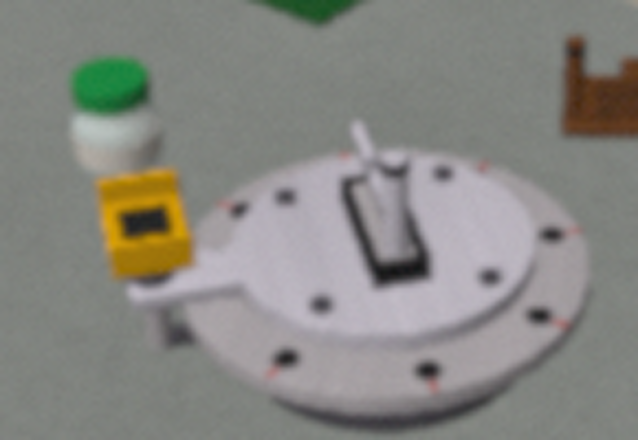

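Fitted values: opposite hole pairs put the pivot at (0.5666, 0.0524), with a hole radius of 95 mm as specified. The saddle is 125 mm out at about 153°, also as specified. Next I'll check IK along the arc and move above the saddle with the fingers closed.

```bash
cat >> h.py <<'E'
from scipy.spatial.transform import Rotation as Ro
P=np.array([.5666,.0524]); A0=np.deg2rad(153.2)
def ori(a,s):  # a: world polar angle of saddle; jaw axis along circle
    y=s*np.array([-np.sin(a),np.cos(a),0]); z=np.array([0,0,-1.]); return Ro.from_matrix(np.column_stack([np.cross(y,z),y,z])).as_rotvec()
def pos(a,z,t=0,r=.125): # t: tangential offset, + = clockwise
    return np.array([P[0]+r*np.cos(a)+t*np.sin(a),P[1]+r*np.sin(a)-t*np.cos(a),z])
E
python3 - <<'E'
from workcell import ctrl, eoat, planner, eyes, telemetry
from h import *
for s in(1,-1):
    for th in(0,.4,.785,.85):
        q=planner.inverse_kinematics(pos(A0-th,.1),ori(A0-th,s)); print(s,th,None if q is None else np.round(q,2))
print(telemetry.get_t())
E
```

```text
1 0 [-0.9   0.62  0.95  2.09 -0.71  0.8  -1.54]
1 0.4 [ 0.22  0.6  -0.86  1.97  0.61  0.85  2.86]
1 0.785 [ 0.12  0.63 -0.76  1.86  0.56  0.88  2.55]
1 0.85 [ 0.11  0.64 -0.74  1.83  0.55  0.89  2.5 ]
-1 0 [-0.2   0.43 -0.12  2.08  0.09  0.63  0.72]
-1 0.4 [-0.3   0.48 -0.06  1.98  0.04  0.68  0.31]
-1 0.785 [-0.36  0.54  0.01  1.86 -0.01  0.74 -0.03]
-1 0.85 [-0.37  0.55  0.02  1.84 -0.02  0.75 -0.09]
0.15
```

```bash
python3 - <<'E'
from workcell import ctrl, eoat, planner, eyes, telemetry
from h import *
T=telemetry
eoat.gripper_to(0.0,20); print(T.get_t(),T.get_gripper_width())
ctrl.move_pose(pos(A0,.20),ori(A0,-1)); print(T.get_t())
ctrl.line_to(pos(A0,.135),velocity=.1); ctrl.hold(.1)
print(T.get_t(),T.get_position(),pos(A0,.135),T.get_wrist_force())
for n in("wrist","side"): cv2.imwrite(f"pics/{n}1.png",eyes.grab_frame(n))
im=cv2.imread("pics/side1.png"); cv2.imwrite("pics/side1c.png",cv2.resize(im[100:250,180:345],None,fx=4,fy=4,interpolation=2))
i=eyes.camera_info("wrist"); print(proj(i,pos(A0,.098)),proj(i,T.get_position()))
E
```

```text
0.9167 -0.0002801763926428253
2.675
3.575 [0.45548988 0.10896383 0.13561549] [0.45502677 0.10875969 0.135     ] [0.60762151 0.06001721 0.90761025]
[318.26784845 227.16421005] [318.34377562 254.38744591]
```

View pics/wrist1.png

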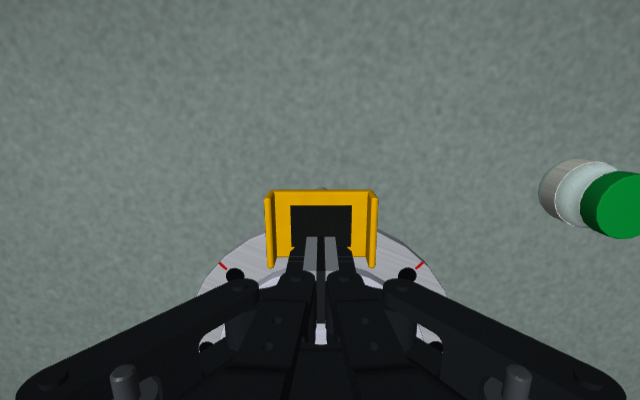

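View pics/side1c.png

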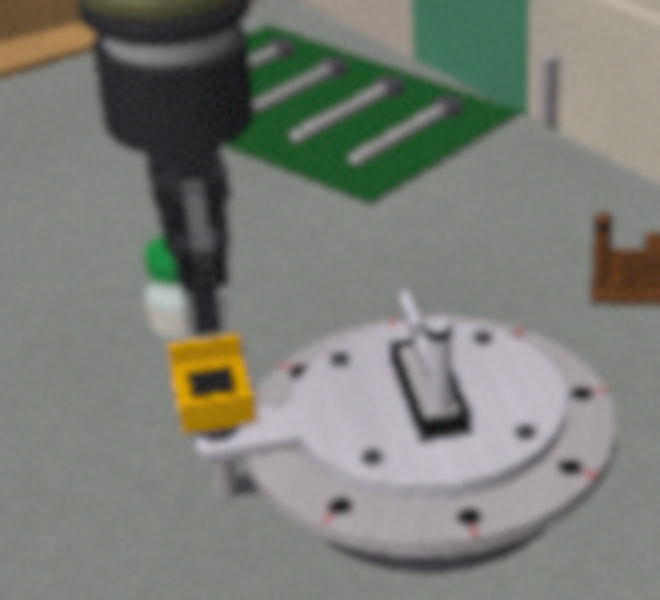

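The wrist view shows the saddle patch at (321,228), with the closed fingertips centred over it at x≈321. The clockwise wall is the right one at (373,230), on the jar side. I'll descend between the walls, touch that wall, then press.

```bash
python3 - <<'E'
from workcell import ctrl, telemetry as T
from h import *
cw=np.array([np.sin(A0),-np.cos(A0),0])
ctrl.line_to(pos(A0,.103),velocity=.06); ctrl.hold(.15)
f0=T.get_wrist_force(); print(T.get_t(),T.get_position(),f0)
t=.006
while t<.018:
    ctrl.line_to(pos(A0,.103,t),velocity=.03); ctrl.hold(.05)
    f=T.get_wrist_force()-f0; print(round(t,4),(f@cw).round(2),f.round(2))
    if f@cw<-2: break
    t+=.0015
print(T.get_t(),T.get_position())
E
```

```text
4.5083 [0.45527135 0.10883075 0.1033108 ] [-0.25556324  0.04484283 -0.02926875]
0.006 -0.37 [ 0.69 -0.76  0.39]
0.0075 0.45 [ 0.49  0.26 -0.  ]
0.009 -0.36 [-0.2  -0.31  0.44]
0.0105 0.04 [-0.24  0.16 -0.01]
0.012 -0.03 [ 0.11 -0.09  0.69]
0.0135 0.58 [-0.02  0.66  0.18]
0.015 0.33 [-0.34  0.55  0.34]
0.0165 -0.17 [ 1.17 -0.78 -0.3 ]
7.0083 [0.46252348 0.12344901 0.10301039]
```

```bash
python3 - <<'E'
from workcell import ctrl, telemetry as T
from h import *
cw=np.array([np.sin(A0),-np.cos(A0),0])
f0=T.get_wrist_force()*0; t=.0175
while t<.024:
    ctrl.line_to(pos(A0,.103,t),velocity=.03); ctrl.hold(.05)
    f=np.mean([T.get_wrist_force() for _ in range(3)],0); print(round(t,4),(f@cw).round(2),f.round(2),T.get_position().round(4))
    if f@cw<-2: break
    t+=.001
print(T.get_t())
E
```

```text
0.0175 -3.45 [-0.07 -3.83  0.7 ] [0.4627 0.1239 0.1029]
7.3083
```

Wall contact comes at a 17 mm offset, so the finger half-width is about 10 mm. I'll back off slightly and press down.

```bash
python3 - <<'E'
from workcell import ctrl, telemetry as T
from h import *
t=.0163
for z in (.103,.097,.093,.090,.088,.087,.086,.085,.084,.083,.082):
    ctrl.line_to(pos(A0,z,t),velocity=.03); ctrl.hold(.05)
    f=np.mean([T.get_wrist_force() for _ in range(3)],0); print(z,f.round(2),T.get_position().round(4))
    if f[2]>11: break
print(T.get_t())
E
```

```text
0.103 [-0.41 -1.49  0.43] [0.4625 0.1236 0.103 ]
0.097 [-0.43 -2.98  1.28] [0.4621 0.1229 0.0969]
0.093 [-0.54 -1.46  3.63] [0.4626 0.1235 0.0932]
0.09 [-0.72  0.09  4.97] [0.4628 0.1238 0.0904]
0.088 [-0.23 -0.25  6.79] [0.4629 0.1239 0.0885]
0.087 [-1.94 -0.35  6.09] [0.4629 0.1239 0.0875]
0.086 [-0.91 -1.37  6.13] [0.4629 0.1239 0.0865]
0.085 [-0.78 -1.08  7.52] [0.4629 0.1239 0.0856]
0.084 [-1.99 -0.9  10.14] [0.4632 0.1243 0.085 ]
0.083 [-3.58  0.87 20.93] [0.4638 0.125  0.0849]
10.4417
```

The bottom stop is reached at TCP z≈0.085, a depth of 13 mm, so the pin is out. I'll hold z=0.085 and follow the arc clockwise.

```bash
python3 - <<'E'
from workcell import ctrl, eyes, telemetry as T
from h import *
t=.0163; z=.0848
ctrl.line_to(pos(A0,z,t),velocity=.03)
for th in np.linspace(0,.70,9)[1:]:
    ctrl.line_to(pos(A0-th,z,t),ori(A0-th,-1),velocity=.04)
    f=T.get_wrist_force(); p=T.get_position(); a=A0-th
    print(round(th,3),"Fcw",(f@[np.sin(a),-np.cos(a),0]).round(2),"Frad",(f@[np.cos(a),np.sin(a),0]).round(2),"Fz",f[2].round(2),p.round(4))
    if abs(f[:2]).max()>15 or f[2]<4: print("STOP");break
ctrl.hold(.1)
for n in("top","side"): cv2.imwrite(f"pics/{n}2.png",eyes.grab_frame(n))
im=cv2.imread("pics/top2.png"); cv2.imwrite("pics/top2c.png",cv2.resize(im[165:290,165:345],None,fx=4.4,fy=4.4,interpolation=2))
im=cv2.imread("pics/side2.png"); cv2.imwrite("pics/side2c.png",cv2.resize(im[100:250,180:345],None,fx=4,fy=4,interpolation=2))
print(T.get_t(),T.get_wrist_force(),T.get_position())
E
```

```text
0.088 Fcw 0.85 Frad 0.25 Fz 8.02 [0.4702 0.1335 0.0855]
0.175 Fcw 0.22 Frad 0.07 Fz 7.51 [0.4776 0.1417 0.0856]
0.262 Fcw 0.87 Frad -0.23 Fz 7.37 [0.4858 0.1492 0.0856]
0.35 Fcw 1.12 Frad 0.17 Fz 6.61 [0.4945 0.1559 0.0857]
0.438 Fcw 0.56 Frad -0.45 Fz 7.8 [0.5037 0.1618 0.0856]
0.525 Fcw 0.9 Frad -1.41 Fz 6.76 [0.5135 0.1669 0.0857]
0.612 Fcw 0.24 Frad -1.46 Fz 7.13 [0.5236 0.1712 0.0857]
0.7 Fcw 0.09 Frad -1.43 Fz 7.13 [0.5341 0.1745 0.0857]
14.2917 [ 0.23803132 -1.55744441  7.05355787] [0.53406419 0.17446415 0.0857602 ]
```

View pics/top2c.png

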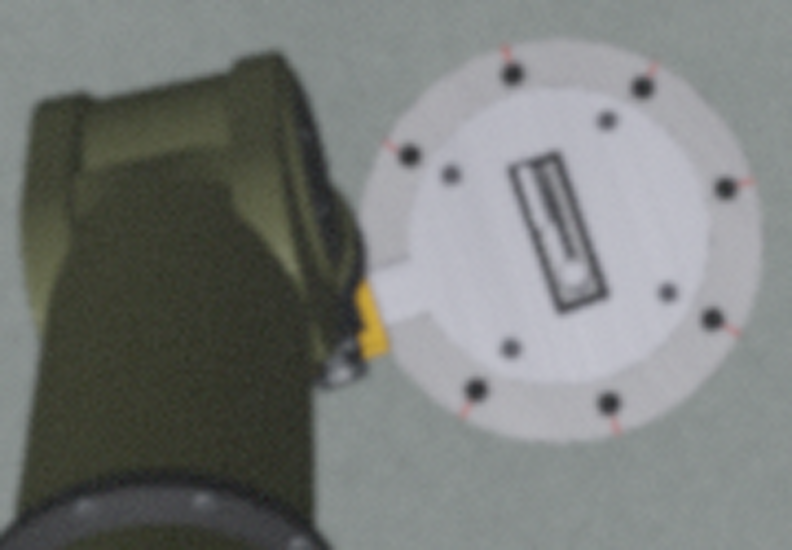

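View pics/side2c.png

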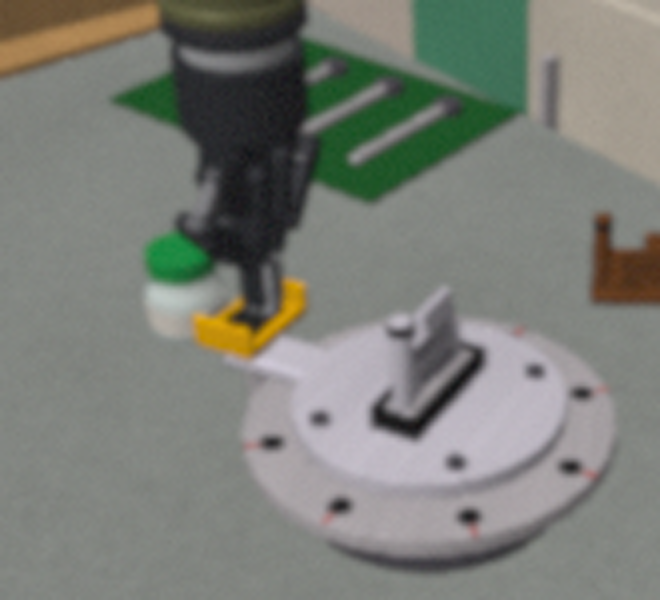

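The saddle and table turned together, and the iron head is still in its nest. I'll measure the table angle from the four disc screws, before and after.

```bash
cat >> h.py <<'E'
def table_angle(im,i,ref=None):
    """polar angle (mod 90deg) from the 4 disc screws at z=.068"""
    g=cv2.GaussianBlur(im,(0,0),.5)[:,:,1]
    bh=cv2.morphologyEx(g,cv2.MORPH_BLACKHAT,np.ones((9,9),np.uint8))
    n,l,st,ce=cv2.connectedComponentsWithStats((bh>25).astype(np.uint8)); out=[]
    for k in range(1,n):
        m=l==k; ys,xs=np.nonzero(m); w=bh[m].astype(float); c=(np.average(xs,weights=w),np.average(ys,weights=w))
        d=ray(i,c,.068)[:2]-P
        if st[k,4]<40 and .055<np.hypot(*d)<.08: out.append((np.hypot(*d).round(4),np.rad2deg(np.arctan2(d[1],d[0])).round(2)))
    a=np.array([o[1] for o in out]); 
    return out,np.rad2deg(np.angle(np.mean(np.exp(4j*np.deg2rad(a)))))/4
E
python3 - <<'E'
from workcell import eyes
from h import *
i=eyes.camera_info("top")
for n in(0,2): print(table_angle(cv2.imread(f"pics/top{n}.png"),i))
E
```

```text
([(np.float64(0.0673), np.float64(21.69)), (np.float64(0.0673), np.float64(-74.55)), (np.float64(0.0674), np.float64(105.05)), (np.float64(0.067), np.float64(-158.66))], np.float64(18.382536366685546))
([(np.float64(0.0675), np.float64(-20.76)), (np.float64(0.0675), np.float64(63.04)), (np.float64(0.067), np.float64(-116.92)), (np.float64(0.0673), np.float64(159.5))], np.float64(-23.78506447746669))
```

Matching each screw gives a mean turn of 42.17°, or 0.736 rad, against 0.70 commanded for the finger. About 0.049 rad remains, so I'll advance 0.046 and re-measure before releasing.

```bash
python3 - <<'E'
from workcell import ctrl, eyes, telemetry as T
from h import *
t=.0163; z=.0848
for th in(.723,.746): ctrl.line_to(pos(A0-th,z,t),ori(A0-th,-1),velocity=.03)
ctrl.hold(.1)
i=eyes.camera_info("top"); im=eyes.grab_frame("top"); cv2.imwrite("pics/top3.png",im)
o,m=table_angle(im,i); print(o,"turn deg",18.383-m,"rad",np.deg2rad(18.383-m)); print(T.get_t(),T.get_wrist_force(),T.get_position())
E
```

```text
[(np.float64(0.0674), np.float64(-23.32)), (np.float64(0.0673), np.float64(60.28)), (np.float64(0.0675), np.float64(-119.22)), (np.float64(0.067), np.float64(156.47))] turn deg 44.830307550471645 rad 0.7824364714374042
14.9417 [ 0.4180742  -1.62531638  6.73543232] [0.5394703  0.17574905 0.08571143]
```

The turn is now 0.782 rad, well within the snap range. I'll let the plunger rise and come clear.

```bash
python3 - <<'E'
from workcell import ctrl, eyes, telemetry as T
from h import *
th=.746;a=A0-th;t=.0163
for z in(.090,.095,.099,.103):
    ctrl.line_to(pos(a,z,t),velocity=.04); print(z,T.get_wrist_force().round(2),T.get_position().round(4))
ctrl.line_to(pos(a,.103,.012),velocity=.03)
ctrl.line_to(pos(a,.2,.012),velocity=.15)
q=np.array(T.get_joint_positions());q[0]+=.9   # swing away
print(q.round(2))
im=eyes.grab_frame("side"); cv2.imwrite("pics/side4.png",im)
cv2.imwrite("pics/side4c.png",cv2.resize(im[100:250,180:345],None,fx=4,fy=4,interpolation=2))
print(T.get_t())
E
```

```text
0.09 [ 0.44 -1.66  5.76] [0.5392 0.1757 0.091 ]
0.095 [ 0.32 -0.12  3.58] [0.5388 0.1756 0.0958]
0.099 [ 0.39 -0.45 -0.06] [0.5377 0.1754 0.0989]
0.103 [ 0.63 -0.79 -0.24] [0.5381 0.1753 0.1031]
[ 0.42  0.44  0.18  1.72 -0.09  0.99  0.09]
17.1417
```

View pics/side4c.png

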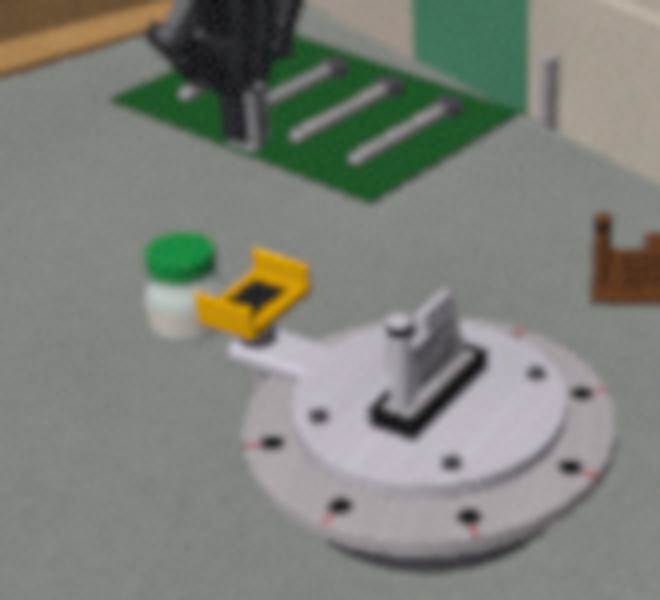

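The saddle stands up again, with its shaft showing under it, and spring force was felt until z≈0.096. I'll swing the arm left at z≈0.2 for a clear top check.

```bash
python3 - <<'E'
from workcell import ctrl, eyes, telemetry as T
from h import *
q=np.array(T.get_joint_positions());q[0]-=.7; ctrl.move_j(q); ctrl.hold(.2)
I={}
for n in("top","side"):
    im=eyes.grab_frame(n); i=eyes.camera_info(n); cv2.imwrite(f"pics/{n}5.png",im)
    H,S,V=cv2.split(cv2.cvtColor(im,cv2.COLOR_BGR2HSV)); roi=np.zeros(H.shape,bool)
    if n=="top": roi[160:290,160:350]=1
    else: roi[150:250,200:340]=1
    y,s,c=big((H>18)&(H<32)&(S>150)&(V>120)&roi)
    hull=cv2.convexHull(np.argwhere(y)[:,::-1].astype(np.int32)); hm=np.zeros(H.shape,np.uint8); cv2.fillConvexPoly(hm,hull,1)
    p,ps,pc=big((V<90)&(hm>0)); g,gs,gc=big((H>40)&(H<85)&(S>120)&roi)
    I[n]=(i,pc); print(n,"patch",pc,ray(i,pc,.098),"green",gc)
    if n=="top":
        o,m=table_angle(im,i); print(o,"turn",np.deg2rad(18.383-m))
print("tri",tri(*I["top"],*I["side"]),"expected",pos(A0-.7854,.098),T.get_t())
E
```

```text
top patch [239.48760331 232.2231405 ] [0.52566258 0.17064504 0.098     ] green [187.29457364 220.7248062 ]
[(np.float64(0.0673), np.float64(-22.85)), (np.float64(0.0673), np.float64(60.67)), (np.float64(0.0672), np.float64(-118.92)), (np.float64(0.0668), np.float64(156.91))] turn 0.77545667690561
side patch [243.69444444 173.30555556] [0.52828919 0.17209345 0.098     ] green [224.5        163.96153846]
tri [0.52614036 0.1699906  0.09984562] expected [0.52755835 0.17114658 0.098     ] 18.875
```

View pics/top5.png

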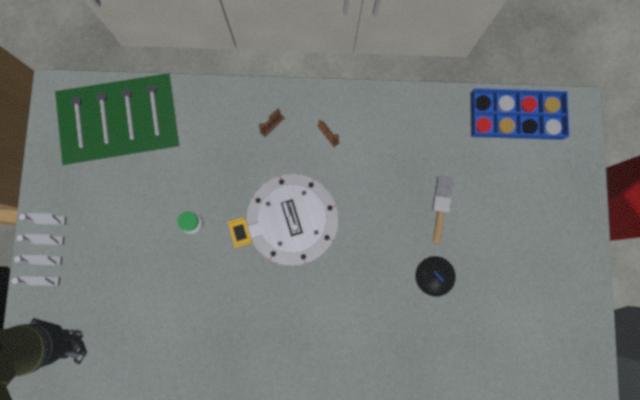

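The top view is clear: the saddle is at (239,232), and the jar, driver head and brush are where they were. To confirm the plunger is fully up, I'll calibrate the two-view height bias on ring holes of known height. This costs no robot time.

```bash
python3 - <<'E'
from workcell import eyes
from h import *
it,is_=eyes.camera_info("top"),eyes.camera_info("side")
def blobs(f):
    g=cv2.imread(f)[:,:,1]; bh=cv2.morphologyEx(g,cv2.MORPH_BLACKHAT,np.ones((11,11),np.uint8))
    n,l,st,ce=cv2.connectedComponentsWithStats((bh>25).astype(np.uint8)); o=[]
    for k in range(1,n):
        m=l==k;ys,xs=np.nonzero(m);w=bh[m].astype(float)
        if st[k,4]<60:o.append((np.average(xs,weights=w),np.average(ys,weights=w)))
    return np.array(o)
bt,bs=blobs("pics/top5.png"),blobs("pics/side5.png")
for r,z,n in((.095,.052,"hole"),(.0673,.068,"screw")):
    for u in bt:
        X=ray(it,u,z)
        if abs(np.hypot(*(X[:2]-P))-r)<.003:
            e=proj(is_,X); d=np.linalg.norm(bs-e,axis=1); k=d.argmin()
            if d[k]<3.5: print(n,"dpx",(bs[k]-e).round(2),"z",tri(it,u,is_,bs[k])[2].round(4),"true",z)
E
```

```text
hole dpx [-0.27  0.  ] z 0.0521 true 0.052
hole dpx [0.93 0.33] z 0.0505 true 0.052
hole dpx [-0.29  0.  ] z 0.0521 true 0.052
hole dpx [-0.09  0.08] z 0.0518 true 0.052
hole dpx [-0.42 -0.05] z 0.0523 true 0.052
hole dpx [-0.28  0.  ] z 0.0521 true 0.052
screw dpx [-0.24 -0.28] z 0.069 true 0.068
screw dpx [-2.28 -0.29] z 0.0697 true 0.068
screw dpx [-0.3  -0.54] z 0.0697 true 0.068
screw dpx [-0.35 -0.38] z 0.0693 true 0.068
```

The bias is 0 to +1.5 mm, so the measured 99.8 mm puts the saddle at about 98–99 mm, which is fully up. Handing in.

```bash
python3 -c "
from workcell import ticket,telemetry
ticket.sign_off(); print(telemetry.get_t())"
```

```text
the job is handed in; nothing more can be done
the job is handed in; nothing more can be done
```

The turntable is indexed one hole clockwise and the job is handed in; my last clock reading before that was 18.9 s.

**What I did:** I touched the saddle's clockwise wall with closed fingers and pressed to the bottom stop (highest vertical force about 21 N). I kept it down along the arc to 0.782 rad, let it up and swung the arm clear.

**Last checks:**
- **Table angle:** the disc screws gave 0.775 rad against 0.785, which is right at the edge of the hole's 0.01 rad play.
- **Saddle position:** it lies within about 2 mm of the next stop.
- **Plunger height:** the two views gave 99.8 mm, and known heights read 0 to 1.5 mm high in most cases (one hole read 1.5 mm low). That fits fully up at 98 mm; a pin still rubbing under the ring would put the saddle near 89.5 mm.
- **Other items:** the jar lid's pixels did not change. The iron head is in its nest, and the driver head and brush look unmoved; I checked those by eye only.

**What disagreed:** the start-pose height read 102 mm, which I put down to the saddle wall hiding part of the patch. The finger angle also ran about 0.036 rad behind the table, so I made the final approach from the measured table angle.

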